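Serve the covered bowls on their colour-coded trays

ROBOT

A 6-joint arm with a two-finger parallel gripper is mounted at the origin on the work surface. World frame = base frame: x ahead of the robot, y to its left, z up, the work surface at z = 0. Lengths are in mm, angles in rad, forces in N, time in s.
With the tool pointing down it reaches from about 275 to 775 mm from the base axis. Payload 14.6 kg.
Tool frame: the origin (TCP) lies between the finger pads; the fingertips stand 14 mm ahead of it and the grasp point (between the pads) lies 5 mm behind it; z points along the fingers, y is the line along which they close (so a half turn about z gives the same grasp; the last joint's range is limited). The gripper opens to 85 mm and grips with 20 to 120 N. Pads are 22 mm wide; open, the fingers measure 114 mm over their backs; the gripper's body (76 mm by 85 mm) begins 54 mm behind the grasp point. The pads swing forward as they close: fully open they stand 13 mm farther back than shut.
Start: joints at [-1.347, 0.263, -0.048, 1.259, 0, 1.415], TCP at [194.142, -487.788, 245.278] pointing down, gripper open.
Joint ranges: [-2.65, 2.65], [-0.89, 1.7], [-1.18, 1.37], [-2.13, 2.11], [-1.35, 1.29], [-3.14, 3.14]. Speed limits (rad/s): [1.89, 1.89, 2.57, 2.79, 3.14, 3.14].

INTERFACE

Orientations are given as a unit quaternion [w, x, y, z].
In Python, from workcell import sensors, cams, r, spotter gives the robot as it stands. The module is installed in compiled form; this text tells all that it offers.
- The arm moves only by the shell command python3 -m inch 'ROWS' [FORCE]. ROWS is a JSON object of lists of equal length, an entry for each row: "dr": the turn, a rotation vector about the tool's x, y, z in rad, a list of three; "dp": the shift along the tool's x, y, z in mm, a list of three; "fingers": the closure in counts, from 0 (fully open) to 255 (shut). In form: {"dr": [[rx, ry, rz], ...], "dp": [[tx, ty, tz], ...], "fingers": [fingers, ...]}. A call has 1 to 5 rows; each row is the pose to reach, as a shift and turn from the pose commanded when the call began, along the tool's axes at that moment; what a row does not reach only later rows make up. A row lasts 1/12 s, in which the tool goes at most 41.7 mm and 7.16 degrees, less where a joint would pass 70% of its speed; a pose out of reach is approached as far as the arm can. A call with a gripper value outside its range is refused whole. The fingers move at their own pace and stop on an object; FORCE is the grip in N (left out, the last holds). Time passes only in rows, so rows that repeat a pose let the fingers close. It gives the time, the measured TCP pose, the force, the opening and the grip force at its end, in the units of the state.
- sensors.read_state(): the state, without advancing time (a new reading comes with each control period).
- cams.get_image(name): name is "side" or "top" or "wrist"; returns a dict with "image" (384x512x3 uint8, blue, green, red), "fovy" (degrees; the focal length in pixels is half the picture's height over the tangent of half this angle, whatever the lens; pixels are square), "cx", "cy" (the principal point, pixels), "R" (3x3) and "t" (3): a world point X has camera coordinates R X + t; the wrist camera has in their place "mount" (4x4, takes a point from camera to tool coordinates, whose origin is the TCP and whose axes are the flange's). Camera axes: x right, y down, z forward; pixel columns grow to the right and rows downward; lengths in mm; the calibration is good to about 2 mm. A picture is of the moment at which its call begins: read the wrist's pose just before it. There is no depth.
- r.sign_off(): hands the job in; it is judged then, once.
Trained networks look in a picture, given as the dict that the camera call returned (one of the last four; its "shot" number tells which), for a name from the list of things; names that differ only in an ending like _2 or _b are one class to them, and where a whole thing is asked for, a point or a joint stands for the part that bears it (a point fixed in the world has none). Each returns a list of dicts, best first, with "p" (0 to 1); they miss things now and then, are a little off and sometimes report something else, mostly with a low value. They report only what shows in the picture. A call takes as long as a camera call.
- spotter.boxes_of(picture, query): "position" ([column, row] in pixels, amid what is visible of it).
- spotter.masks_of(picture, query): "mask" (384x512 bool, what is visible of it) and "position" ([column, row] in pixels, amid what is visible of it).
- spotter.pinpoint(picture, query): "position" ([column, row] in pixels: a listed point, or the origin of a listed thing).
The state is a dict: "clock": time; "joints": joint angles; "qd": joint speeds; "tau": joint torques, N m; "position": TCP position; "eef_rot": TCP orientation; "ft_force": force on the tool from outside, world axes, zero at the start; "ft_torque": the same for the moment, N m; "finger_gap": finger opening in mm; "gripper_force": force on a finger pad.
Only numpy, scipy, OpenCV 4.12 (cv2) and the standard library are available. Lean on these libraries where they do the work, as an engineer would, in place of code of your own. Each camera call takes 0.05 s, during which the arm holds its last target. There are 200 camera calls.

TASK

Serve the snacks: carry the four covered bowls with red, blue, yellow and green lids, one at a time, each to the middle of the small round tray of its own colour. Keep the bowls upright and set them down gently, without dropping them. The two bowls with brown lids are for the staff: leave them where they stand.

Things in the scene. Friction and masses are not known exactly. Their poses are not given: they have to be found in the camera images.
- red_bowl: white covered bowl, red lid and knob (one rigid piece, about 0.22 kg). Rim 88 mm across, foot 52 mm; lid rises from 49 mm at the rim to 58 mm at the knob; the knob, to lift it by, is an upright cylinder 24 mm across, 24 mm tall, on the axis, top 82 mm above the origin. Origin: centre of the foot's underside; z up the axis; yaw means nothing. Stands loose on the counter.
- blue_bowl: white covered bowl, blue lid and knob (one rigid piece, about 0.22 kg). Rim 88 mm across, foot 52 mm; lid rises from 49 mm at the rim to 58 mm at the knob; the knob, to lift it by, is an upright cylinder 24 mm across, 24 mm tall, on the axis, top 82 mm above the origin. Origin: centre of the foot's underside; z up the axis; yaw means nothing. Stands loose on the counter.
- yellow_bowl: white covered bowl, yellow lid and knob (one rigid piece, about 0.22 kg). Rim 88 mm across, foot 52 mm; lid rises from 49 mm at the rim to 58 mm at the knob; the knob, to lift it by, is an upright cylinder 24 mm across, 24 mm tall, on the axis, top 82 mm above the origin. Origin: centre of the foot's underside; z up the axis; yaw means nothing. Stands loose on the counter.
- green_bowl: white covered bowl, green lid and knob (one rigid piece, about 0.22 kg). Rim 88 mm across, foot 52 mm; lid rises from 49 mm at the rim to 58 mm at the knob; the knob, to lift it by, is an upright cylinder 24 mm across, 24 mm tall, on the axis, top 82 mm above the origin. Origin: centre of the foot's underside; z up the axis; yaw means nothing. Stands loose on the counter.
- brown_bowl_a: white covered bowl, dark brown lid and knob (one rigid piece, about 0.22 kg). Rim 88 mm across, foot 52 mm; lid rises from 49 mm at the rim to 58 mm at the knob; the knob, to lift it by, is an upright cylinder 24 mm across, 24 mm tall, on the axis, top 82 mm above the origin. Origin: centre of the foot's underside; z up the axis; yaw means nothing. One of two alike, loose on the counter; not to be moved.
- brown_bowl_b: white covered bowl, dark brown lid and knob (one rigid piece, about 0.22 kg). Rim 88 mm across, foot 52 mm; lid rises from 49 mm at the rim to 58 mm at the knob; the knob, to lift it by, is an upright cylinder 24 mm across, 24 mm tall, on the axis, top 82 mm above the origin. Origin: centre of the foot's underside; z up the axis; yaw means nothing. One of two alike, loose on the counter; not to be moved.
- red_tray: round serving tray, red floor with a dark wooden rim, 114 mm across, fixed to the counter. The floor is 5 mm above the counter, about 102 mm wide inside; the rim is 9 mm high. Origin: centre of its underside, on the counter; z up. Empty at the start. Bowls and trays stand in mixed places, centres at least 110 mm apart.
- blue_tray: round serving tray, blue floor with a dark wooden rim, 114 mm across, fixed to the counter. The floor is 5 mm above the counter, about 102 mm wide inside; the rim is 9 mm high. Origin: centre of its underside, on the counter; z up. Empty at the start. Bowls and trays stand in mixed places, centres at least 110 mm apart.
- yellow_tray: round serving tray, yellow floor with a dark wooden rim, 114 mm across, fixed to the counter. The floor is 5 mm above the counter, about 102 mm wide inside; the rim is 9 mm high. Origin: centre of its underside, on the counter; z up. Empty at the start. Bowls and trays stand in mixed places, centres at least 110 mm apart.
- green_tray: round serving tray, green floor with a dark wooden rim, 114 mm across, fixed to the counter. The floor is 5 mm above the counter, about 102 mm wide inside; the rim is 9 mm high. Origin: centre of its underside, on the counter; z up. Empty at the start. Bowls and trays stand in mixed places, centres at least 110 mm apart.

How it is judged:
By the outcome, as a careful person would: the job done as asked, in the order asked, and still so for the second after the job is handed in, with the robot touching nothing.
It also fails if it takes over 102 s, if anything falls off the work surface, if the arm or the gripper's body presses on something with over 40 N, if the wrist force passes 120 N, or if a joint passes its speed limit or range.

## Working session

There is one attempt and no reset: what is moved stays moved. The work goes in short steps, Python scripts to look and compute and a shell command to move; the robot and the scene stay as the last step left them, time stands still between calls to the robot, and variables do not carry over. Pictures are saved under pics/ and viewed, at most 14 in all, crops included, and the job is handed in when it is done.

```bash
mkdir -p pics; cat > h.py <<'E'
import numpy as np, cv2
from workcell import sensors, cams, r, spotter
def ray(p,px):
    f=p["image"].shape[0]/2/np.tan(np.radians(p["fovy"])/2)
    d=np.array([(px[0]-p["cx"])/f,(px[1]-p["cy"])/f,1.])
    R=np.array(p["R"]);t=np.array(p["t"])
    return -R.T@t, R.T@d
def onplane(p,px,z):
    o,d=ray(p,px); return o+d*(z-o[2])/d[2]
E
python3 - <<'E'
from h import *
s=sensors.read_state();print(s)
for n in("top","side"):
    p=cams.get_image(n);cv2.imwrite(f"pics/{n}0.png",p["image"])
    print(n,{k:v for k,v in p.items() if k!="image"})
    for c in("red","blue","yellow","green","brown"):
        q=c+"_bowl"+("_a" if c=="brown" else "")
        for d in spotter.pinpoint(p,q)[:3]:
            print(q,round(d["p"],2),np.round(d["position"],1),onplane(p,d["position"],0).round(1))
        if c!="brown":
            for d in spotter.pinpoint(p,c+"_tray")[:2]:
                print(c,"tray",round(d["p"],2),np.round(d["position"],1),onplane(p,d["position"],0).round(1))
E
```

```text
{'clock': 0.0, 'joints': array([-1.34729556e+00,  2.63522529e-01, -4.89444176e-02,  1.25939472e+00,
       -3.39698815e-05,  1.41551053e+00]), 'qd': array([-0.00103044,  0.00142201,  0.00024919,  0.00202685, -0.0011251 ,
        0.0010762 ]), 'tau': array([-4.07412750e-03, -6.37629247e+01,  3.84568441e+01,  1.37139566e-02,
       -3.32750315e-04, -2.81871661e-05]), 'position': array([ 194.07584615, -487.52771281,  244.82254832]), 'eef_rot': array([-5.31783205e-04,  9.82118498e-01,  1.88263040e-01, -3.51396474e-05]), 'ft_force': array([-0.42050478,  0.18904689,  0.00114733]), 'ft_torque': array([ 0.02797313, -0.01615564,  0.02013851]), 'gripper_force': 0.0, 'finger_gap': 85.18380856937532}
top {'fovy': 44.4501986683846, 'cx': 263.73397734323004, 'cy': 186.56278834065606, 'R': array([[ 0.00104911, -0.99999855,  0.00134233],
       [-0.9960457 , -0.00116421, -0.08883468],
       [ 0.08883611, -0.00124383, -0.99604548]]), 't': array([-1.18520270e-02,  4.99820592e+02,  1.39742190e+03]), 'shot': 1}
red_bowl 0.75 [314.8 142.5] [ 638.9 -157.4    0. ]
red_bowl 0.71 [212.  204.2] [447.5 158.7 
[... 833 characters left out ...]
-0.47515534]]), 't': array([-513.3724278 ,   80.44691236, 1128.96052064]), 'shot': 2}
red_bowl 0.9 [311.4 229.9] [ 634.6 -152.9    0. ]
red tray 0.67 [274.4 305.6] [ 492.4 -412.2    0. ]
blue_bowl 0.92 [238.3 149.5] [483.8 412.9   0. ]
blue tray 0.83 [247.7 203.9] [478.7   1.6   0. ]
blue tray 0.7 [212.  278.9] [ 366.1 -314.9    0. ]
yellow_bowl 0.69 [263.7 162.2] [565.8 286.7   0. ]
yellow tray 0.55 [286.7 179. ] [624.  146.9   0. ]
green_bowl 0.79 [300.1 259.7] [ 577.5 -272.2    0. ]
green tray 0.82 [216.8 164.6] [396.7 285.4   0. ]
green tray 0.16 [275.2 307.2] [ 493.3 -416.8    0. ]
brown_bowl_a 0.96 [213.8 275.6] [ 370.4 -304.3    0. ]
brown_bowl_a 0.71 [233.9 181.7] [448.  147.7   0. ]
```

View pics/top0.png

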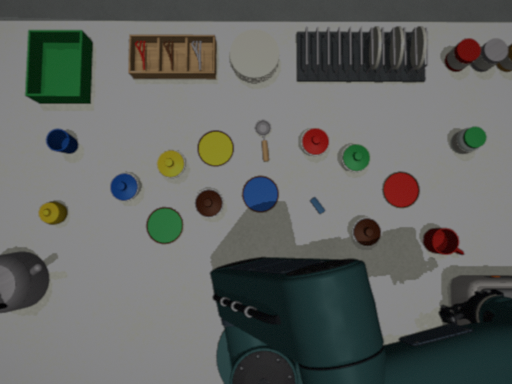

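View pics/side0.png

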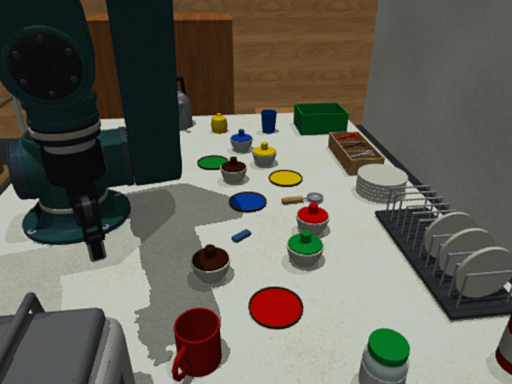

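The top view shows the bowls at about red (316,141), green (356,157), blue (125,187), yellow (171,163) and brown (208,203) and (367,232). The trays are at red (401,190), blue (260,194), yellow (215,148) and green (165,226). The side view agrees, and the networks mix up some bowls and trays. I'll refine these by colour segmentation.

```bash
python3 - <<'E'
from h import *
seeds={"top":{"red_bowl":(316,141),"blue_bowl":(125,187),"yellow_bowl":(171,163),"green_bowl":(356,157),"red_tray":(401,190),"blue_tray":(260,194),"yellow_tray":(215,148),"green_tray":(165,226)},
"side":{"red_bowl":(313,212),"blue_bowl":(241,135),"yellow_bowl":(264,148),"green_bowl":(305,240),"red_tray":(276,307),"blue_tray":(248,202),"yellow_tray":(286,178),"green_tray":(213,162)}}
hue={"red":0,"blue":112,"yellow":27,"green":65}
th=np.linspace(0,2*np.pi,40,endpoint=False)
def proj(p,X):
    f=192/np.tan(np.radians(p["fovy"])/2);c=X@np.array(p["R"]).T+np.array(p["t"])
    return c[:,:2]/c[:,2:]*f+[p["cx"],p["cy"]]
def model(n):
    if "tray" in n: return [(51,5)]
    return [(44,49),(12,58),(12,82)]
for cam in("top","side"):
    p=cams.get_image(cam);hsv=cv2.cvtColor(p["image"],cv2.COLOR_BGR2HSV).astype(int)
    for n,s in seeds[cam].items():
        h=hue[n.split("_")[0]]
        dh=np.abs((hsv[...,0]-h+90)%180-90)
        m=((dh<14)&(hsv[...,1]>110)&(hsv[...,2]>40)).astype(np.uint8)
        _,lab,st,ce=cv2.connectedComponentsWithStats(m)
        y,x=s[1],s[0];w=lab[y-6:y+7,x-6:x+7];w=w[w>0]
        l=np.bincount(w).argmax();c=ce[l]
        # find xy whose modelled silhouette centroid = c
        X=onplane(p,c,5 if "tray" in n else 55)[:2]
        for _ in range(4):
            im=np.zeros((384*8,512*8),np.uint8)
            for R,z in [model(n)[0]]: 
                q=proj(p,np.c_[X[0]+R*np.cos(th),X[1]+R*np.sin(th),0*th+z]);cv2.fillPoly(im,[np.round(q*8).astype(int)],1)
            if "bowl" in n:
                q=np.vstack([proj(p,np.c_[X[0]+R*np.cos(th),X[1]+R*np.sin(th),0*th+z]) for R,z in model(n)[1:]])
                cv2.fillConvexPoly(im,cv2.convexHull(np.round(q*8).astype(np.int32)),1)
            M=cv2.moments(im,True);mc=np.array([M["m10"],M["m01"]])/M["m00"]/8
            X=X+(onplane(p,c,30)-onplane(p,mc,30))[:2]
        print(cam,n,np.round(c,1),"area",st[l,4],"model",round(M["m00"]/64),X.round(1))
E
```

```text
top red_bowl [315.1 141. ] area 532 model 673 [ 634.4 -152.9]
top blue_bowl [123.5 186.5] area 538 model 694 [497.2 415.9]
top yellow_bowl [170.2 163.3] area 547 model 684 [566.6 279. ]
top green_bowl [356.  157.2] area 509 model 680 [ 585.9 -274.4]
top red_tray [400.6 189.5] area 981 model 872 [ 493.  -418.1]
top blue_tray [260.1 193.6] area 911 model 876 [479.9  11.7]
top yellow_tray [215.1 148. ] area 953 model 855 [620.6 150.3]
top green_tray [164.4 225. ] area 933 model 893 [383.9 301.8]
side red_bowl [312.6 213.6] area 455 model 517 [ 634.3 -151.5]
side blue_bowl [241.  136.5] area 154 model 188 [495.  412.6]
side yellow_bowl [263.8 149.8] area 207 model 230 [564.2 277.3]
side green_bowl [305.  242.9] area 599 model 703 [ 586.1 -272.8]
side red_tray [275.5 306.9] area 1668 model 1441 [ 493.6 -418.2]
side blue_tray [247.4 201. ] area 477 model 469 [479.   11.9]
side yellow_tray [285.3 177.7] area 388 model 339 [619.3 148.8]
side green_tray [211.8 161.6] area 250 model 269 [379.9 303.6]
```

```bash
cat > s.py <<'E'
import sys
from h import *
from scipy.spatial.transform import Rotation as Ro
def rep(tx,ty):
    s=sensors.read_state();q=s["eef_rot"];R=Ro.from_quat([q[1],q[2],q[3],q[0]])
    p=np.array(s["position"]);d=R.inv().apply(np.array([tx,ty,p[2]])-p)
    dn=R.inv()*Ro.from_matrix(np.array([[0,1,0],[1,0,0],[0,0,-1.]]))
    print(round(s["clock"],2),p.round(1),"tool shift",d.round(1),"rotvec left",dn.as_rotvec().round(3),"gap",round(s["finger_gap"],1),"gf",round(s["gripper_force"],1),"ft",np.round(s["ft_force"],1))
if __name__=="__main__": rep(float(sys.argv[1]),float(sys.argv[2]))
E
python3 -m inch '{"dr":[[0,0,-0.12],[0,0,-0.24],[0,0,-0.36],[0,0,-0.48],[0,0,-0.6]],"dp":[[40,-11,0],[80,-22,0],[120,-34,0],[160,-45,0],[200,-56,0]],"fingers":[0,0,0,0,0]}' 40
python3 -m inch '{"dr":[[0,0,-0.12],[0,0,-0.24],[0,0,-0.36],[0,0,-0.48],[0,0,-0.592]],"dp":[[33,11,0],[66,22,0],[98,33,0],[131,44,0],[164,55,0]],"fingers":[0,0,0,0,0]}'
python3 s.py 634.3 -152.2
```

```text
clock: 1.52
position: [360.5, -360.4, 245.5]
eef_rot: [0.0, 0.881, 0.473, 0.0]
ft_force: [0.1, -0.6, -0.1]
finger_gap: 85.2
gripper_force: 0.0
clock: 1.93
position: [497.6, -255.0, 245.4]
eef_rot: [0.0, 0.705, 0.709, 0.0]
ft_force: [-0.2, -1.3, 0.8]
finger_gap: 85.5
gripper_force: 0.0
1.93 [ 497.6 -255.   245.4] tool shift [102.  137.3   0. ] rotvec left [0.    0.    0.006] gap 85.5 gf 0.0 ft [-0.2 -1.3  0.8]
```

```bash
python3 -m inch '{"dr":[[0,0,0],[0,0,0],[0,0,0],[0,0,0],[0,0,0]],"dp":[[24,33,10],[48,66,20],[72,99,35],[96,130,45],[102,137,50]],"fingers":[0,0,0,0,0]}'
python3 -m inch '{"dr":[[0,0,0],[0,0,0]],"dp":[[0,0,0],[0,0,0]],"fingers":[0,0]}'
python3 s.py 634.3 -152.2
cat > w.py <<'E'
import sys
from h import *
from scipy.spatial.transform import Rotation as Ro
def wrist(name=None):
    s=sensors.read_state();p=cams.get_image("wrist")
    if name: cv2.imwrite("pics/"+name,p["image"])
    q=s["eef_rot"];T=np.eye(4);T[:3,:3]=Ro.from_quat([q[1],q[2],q[3],q[0]]).as_matrix();T[:3,3]=s["position"]
    C=T@np.array(p["mount"]);p["R"]=C[:3,:3].T;p["t"]=-C[:3,:3].T@C[:3,3]
    return p
def find(p,col,z):
    hsv=cv2.cvtColor(p["image"],cv2.COLOR_BGR2HSV).astype(int)
    h={"red":0,"blue":112,"yellow":27,"green":65}[col];dh=np.abs((hsv[...,0]-h+90)%180-90)
    m=((dh<14)&(hsv[...,1]>110)&(hsv[...,2]>40)).astype(np.uint8)
    _,lab,st,ce=cv2.connectedComponentsWithStats(m)
    for l in 1+np.argsort(-st[1:,4])[:3]:
        if st[l,4]>300: print(col,st[l],ce[l].round(1),"z",z,onplane(p,ce[l],z).round(1))
if __name__=="__main__":
    p=wrist(sys.argv[1]); find(p,sys.argv[2],float(sys.argv[3]))
E
python3 w.py w1.png red 52
python3 -c "
from h import *
p=cams.get_image('wrist');print(p['mount'],p['fovy'],p['cx'],p['cy'])"
```

```text
clock: 2.35
position: [636.4, -150.8, 193.0]
eef_rot: [-0.001, 0.706, 0.708, 0.0]
ft_force: [0.7, -0.7, -0.9]
finger_gap: 85.5
gripper_force: 0.0
clock: 2.52
position: [633.3, -154.1, 194.9]
eef_rot: [-0.0, 0.707, 0.708, -0.0]
ft_force: [0.5, -0.5, 0.8]
finger_gap: 85.3
gripper_force: 0.0
2.52 [ 633.3 -154.1  194.9] tool shift [ 1.9  1.  -0. ] rotvec left [-0.001 -0.     0.001] gap 85.3 gf 0.0 ft [ 0.5 -0.5  0.8]
red [ 214  136   97   95 7230] [261.7 182.7] z 52.0 [ 635.3 -151.    52. ]
red [144 353  44  31 670] [165.3 370. ] z 52.0 [ 540.7 -343.1   52. ]
red [  8   0 128  47 443] [72.9 29. ] z 52.0 [500.1 -37.3  52. ]
[[ 2.85540074e-04 -9.51494177e-01 -3.07666620e-01  7.85643960e+01]
 [ 9.99999918e-01  1.83793548e-04  3.59680097e-04  3.60224962e-01]
 [-2.85686378e-04 -3.07666698e-01  9.51494152e-01 -1.28105857e+02]
 [ 0.00000000e+00  0.00000000e+00  0.00000000e+00  1.00000000e+00]] 58.28174927511601 259.59810157324 196.82564045462834
```

View pics/w1.png

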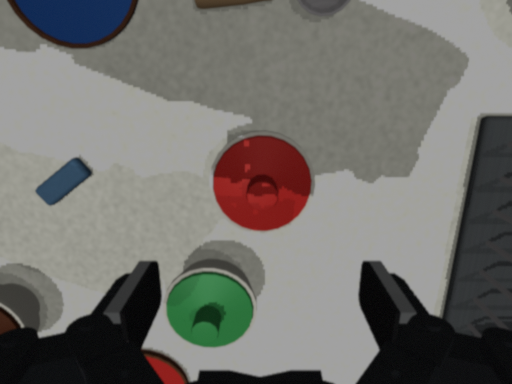

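The wrist view shows the red lid at (262,183) and its knob at (262,192), nearly under the tool, with the fingertips clear. I'll descend now.

```bash
python3 -m inch '{"dr":[[0,0,0],[0,0,0],[0,0,0],[0,0,0],[0,0,0]],"dp":[[1,1,25],[2,1,55],[2,1,85],[2,1,107],[2,1,117]],"fingers":[0,0,0,0,0]}' 60
python3 -m inch '{"dr":[[0,0,0],[0,0,0],[0,0,0],[0,0,0],[0,0,0]],"dp":[[0,0,0],[0,0,0],[0,0,0],[0,0,0],[0,0,0]],"fingers":[0,0,100,130,150]}'
python3 s.py 634.7 -151.6
python3 -m inch '{"dr":[[0,0,0],[0,0,0],[0,0,0],[0,0,0],[0,0,0]],"dp":[[0,0,0],[0,0,0],[0,0,0],[0,0,0],[0,0,0]],"fingers":[170,200,255,255,255]}'
python3 s.py 634.7 -151.6
```

```text
clock: 3.03
position: [632.5, -153.2, 76.3]
eef_rot: [-0.001, 0.708, 0.707, -0.001]
ft_force: [-0.0, -0.0, -0.2]
finger_gap: 85.8
gripper_force: 0.0
clock: 3.45
position: [635.0, -152.7, 79.6]
eef_rot: [0.001, 0.707, 0.707, 0.0]
ft_force: [0.6, 0.7, -0.3]
finger_gap: 51.5
gripper_force: 0.0
3.45 [ 635.  -152.7   79.6] tool shift [ 1.1 -0.3 -0. ] rotvec left [ 0.002  0.001 -0.   ] gap 51.5 gf 0.0 ft [ 0.6  0.7 -0.3]
clock: 3.87
position: [634.8, -152.4, 78.9]
eef_rot: [0.0, 0.707, 0.707, 0.0]
ft_force: [-1.2, -0.0, 5.2]
finger_gap: 21.6
gripper_force: 58.5
3.87 [ 634.8 -152.4   78.9] tool shift [ 0.8 -0.1 -0. ] rotvec left [0.001 0.    0.   ] gap 21.6 gf 58.5 ft [-1.2 -0.   5.2]
```

```bash
python3 -m inch '{"dr":[[0,0,0],[0,0,0],[0,0,0],[0,0,0],[0,0,0]],"dp":[[0,0,-5],[0,0,-15],[0,0,-33],[0,0,-53],[0,0,-75]],"fingers":[255,255,255,255,255]}'
python3 -m inch '{"dr":[[0,0,0],[0,0,0],[0,0,0],[0,0,0],[0,0,0]],"dp":[[-5,-3,-18],[-16,-9,-28],[-34,-18,-33],[-54,-29,-35],[-74,-39,-35]],"fingers":[255,255,255,255,255]}'
python3 s.py 493.3 -418.6
```

```text
clock: 4.28
position: [634.0, -152.2, 154.4]
eef_rot: [-0.0, 0.707, 0.707, -0.0]
ft_force: [0.3, -0.5, -1.8]
finger_gap: 21.5
gripper_force: 58.9
clock: 4.7
position: [594.6, -227.6, 189.0]
eef_rot: [0.0, 0.707, 0.707, 0.0]
ft_force: [0.7, 0.0, -1.9]
finger_gap: 21.6
gripper_force: 59.0
4.7 [ 594.6 -227.6  189. ] tool shift [-191.  -101.4    0. ] rotvec left [0. 0. 0.] gap 21.6 gf 59.0 ft [ 0.7  0.  -1.9]
```

```bash
python3 -m inch '{"dr":[[0,0,0],[0,0,0],[0,0,0],[0,0,0],[0,0,0]],"dp":[[-22,-12,0],[-44,-24,0],[-66,-36,0],[-88,-48,0],[-110,-59,0]],"fingers":[255,255,255,255,255]}'
python3 -m inch '{"dr":[[0,0,0],[0,0,0],[0,0,0],[0,0,0],[0,0,0]],"dp":[[-22,-12,0],[-42,-23,0],[-60,-31,0],[-72,-38,0],[-80,-42,0]],"fingers":[255,255,255,255,255]}'
python3 -m inch '{"dr":[[0,0,0],[0,0,0],[0,0,0]],"dp":[[0,0,0],[0,0,0],[0,0,0]],"fingers":[255,255,255]}'
python3 s.py 493.3 -418.6
python3 - <<'E'
from w import *
p=wrist("w2.png");find(p,"red",52)
t=cams.get_image("top");cv2.imwrite("pics/t2.png",t["image"])
E
```

```text
clock: 5.12
position: [534.9, -337.8, 188.4]
eef_rot: [-0.0, 0.707, 0.707, -0.0]
ft_force: [1.1, -0.6, -2.2]
finger_gap: 21.7
gripper_force: 59.0
clock: 5.53
position: [493.1, -417.9, 188.2]
eef_rot: [-0.0, 0.708, 0.707, -0.0]
ft_force: [-0.3, 0.9, -1.2]
finger_gap: 21.4
gripper_force: 59.0
clock: 5.78
position: [494.8, -415.6, 188.3]
eef_rot: [-0.0, 0.707, 0.707, 0.0]
ft_force: [0.3, -0.3, -2.4]
finger_gap: 21.7
gripper_force: 59.0
5.78 [ 494.8 -415.6  188.3] tool shift [-3.  -1.5 -0. ] rotvec left [ 0.    -0.     0.001] gap 21.7 gf 59.0 ft [ 0.3 -0.3 -2.4]
red [  181   172   159   148 14818] [259.9 237.5] z 52 [ 495.5 -458.3   52. ]
red [  19  238  128  123 9008] [ 82.1 294.7] z 52 [ 337.7 -514.    52. ]
red [  18    0  116   95 8429] [77.6 42.3] z 52 [ 366.9 -308.1   52. ]
```

View pics/w2.png

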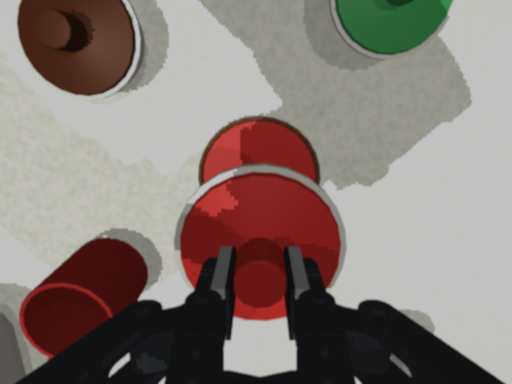

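The bowl hangs upright at (260,240) with the red tray behind it, circle top at (260,118). I'll lower it.

```bash
python3 -m inch '{"dr":[[0,0,0],[0,0,0],[0,0,0],[0,0,0],[0,0,0]],"dp":[[-1,-1,20],[-2,-1,45],[-3,-1,67],[-3,-1,84],[-3,-1,92]],"fingers":[255,255,255,255,255]}'
python3 -m inch '{"dr":[[0,0,0],[0,0,0],[0,0,0],[0,0,0],[0,0,0]],"dp":[[0,0,3],[0,0,5],[0,0,7],[0,0,8],[0,0,9]],"fingers":[255,255,255,255,255]}'
python3 s.py 493.3 -418.6
python3 -m inch '{"dr":[[0,0,0],[0,0,0]],"dp":[[0,0,1],[0,0,1]],"fingers":[255,255]}'
python3 s.py 493.3 -418.6
```

```text
clock: 6.3
position: [493.1, -418.0, 94.1]
eef_rot: [-0.001, 0.707, 0.707, 0.0]
ft_force: [-0.5, 0.8, -2.1]
finger_gap: 21.3
gripper_force: 59.0
clock: 6.72
position: [493.7, -419.7, 88.0]
eef_rot: [0.001, 0.707, 0.707, -0.0]
ft_force: [0.8, -0.4, -2.7]
finger_gap: 21.5
gripper_force: 59.0
6.72 [ 493.7 -419.7   88. ] tool shift [ 1.1 -0.4 -0. ] rotvec left [0.001 0.001 0.   ] gap 21.5 gf 59.0 ft [ 0.8 -0.4 -2.7]
clock: 6.88
position: [493.5, -419.5, 86.4]
eef_rot: [0.0, 0.707, 0.707, 0.0]
ft_force: [0.0, -0.3, -1.2]
finger_gap: 21.5
gripper_force: 59.0
6.88 [ 493.5 -419.5   86.4] tool shift [ 0.9 -0.2 -0. ] rotvec left [ 0.  0. -0.] gap 21.5 gf 59.0 ft [ 0.  -0.3 -1.2]
```

```bash
python3 -m inch '{"dr":[[0,0,0],[0,0,0],[0,0,0]],"dp":[[1,0,1],[1,0,1],[1,0,1]],"fingers":[255,255,255]}'
python3 -m inch '{"dr":[[0,0,0],[0,0,0],[0,0,0]],"dp":[[0,0,1],[0,0,1],[0,0,1]],"fingers":[255,255,255]}'
python3 -m inch '{"dr":[[0,0,0],[0,0,0],[0,0,0]],"dp":[[0,0,1],[0,0,1],[0,0,1]],"fingers":[255,255,255]}'
```

```text
clock: 7.13
position: [493.4, -418.3, 85.3]
eef_rot: [0.0, 0.707, 0.707, 0.0]
ft_force: [-0.5, -0.7, -2.3]
finger_gap: 21.8
gripper_force: 59.0
clock: 7.38
position: [493.4, -418.4, 84.2]
eef_rot: [-0.0, 0.707, 0.707, 0.0]
ft_force: [-0.2, 0.3, -1.5]
finger_gap: 21.9
gripper_force: 59.0
clock: 7.63
position: [493.6, -418.5, 83.9]
eef_rot: [0.0, 0.707, 0.707, 0.0]
ft_force: [-0.4, 1.0, 5.8]
finger_gap: 21.6
gripper_force: 59.8
```

```bash
python3 -m inch '{"dr":[[0,0,0],[0,0,0],[0,0,0],[0,0,0],[0,0,0]],"dp":[[0,0,0],[0,0,0],[0,0,0],[0,0,0],[0,0,0]],"fingers":[170,130,80,40,0]}'
python3 -m inch '{"dr":[[0,0,0],[0,0,0],[0,0,0],[0,0,0],[0,0,0]],"dp":[[0,0,-5],[0,0,-15],[0,0,-40],[0,0,-75],[0,0,-110]],"fingers":[0,0,0,0,0]}'
python3 s.py 496.5 415
python3 - <<'E'
from w import *
p=wrist("w3.png");find(p,"red",52)
E
```

```text
clock: 8.05
position: [493.4, -418.4, 83.2]
eef_rot: [-0.0, 0.707, 0.707, 0.0]
ft_force: [-0.3, -0.7, 0.1]
finger_gap: 75.4
gripper_force: 0.0
clock: 8.47
position: [493.0, -418.0, 195.2]
eef_rot: [-0.0, 0.707, 0.707, 0.0]
ft_force: [0.7, -0.6, -0.3]
finger_gap: 85.7
gripper_force: 0.0
8.47 [ 493.  -418.   195.2] tool shift [8.33e+02 3.40e+00 4.00e-01] rotvec left [-0.001 -0.001 -0.   ] gap 85.7 gf 0.0 ft [ 0.7 -0.6 -0.3]
red [  26    0  111   91 7737] [83.1 40.9] z 52 [ 365.8 -308.7   52. ]
red [ 212  140   99   96 7475] [260.9 187.6] z 52 [ 494.4 -419.1   52. ]
red [  25  236  122  102 6117] [ 79.4 283.4] z 52 [ 331.1 -509.1   52. ]
```

View pics/w3.png

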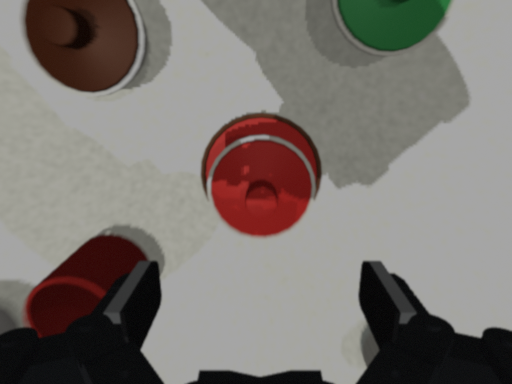

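The red bowl stands on its tray with lid at (261,188) inside the rim. Next is blue.

```bash
python3 -m inch '{"dr":[[0,0,0],[0,0,0],[0,0,0],[0,0,0],[0,0,0]],"dp":[[20,0,0],[50,0,0],[90,0,0],[130,0,0],[170,0,0]],"fingers":[0,0,0,0,0]}' >/dev/null
python3 -m inch '{"dr":[[0,0,0],[0,0,0],[0,0,0],[0,0,0],[0,0,0]],"dp":[[40,0,0],[80,0,0],[120,0,0],[160,0,0],[200,0,0]],"fingers":[0,0,0,0,0]}' >/dev/null
python3 -m inch '{"dr":[[0,0,0],[0,0,0],[0,0,0],[0,0,0],[0,0,0]],"dp":[[40,0,0],[80,0,0],[120,0,0],[160,0,0],[200,0,0]],"fingers":[0,0,0,0,0]}' >/dev/null
python3 -m inch '{"dr":[[0,0,0],[0,0,0],[0,0,0],[0,0,0],[0,0,0]],"dp":[[40,1,0],[80,2,0],[120,3,0],[160,3,0],[200,3,0]],"fingers":[0,0,0,0,0]}' >/dev/null
python3 -m inch '{"dr":[[0,0,0],[0,0,0],[0,0,0],[0,0,0],[0,0,0]],"dp":[[35,0,0],[55,0,0],[63,0,0],[63,0,0],[63,0,0]],"fingers":[0,0,0,0,0]}'
python3 s.py 496.5 415
python3 - <<'E'
from w import *
p=wrist();find(p,"blue",52)
E
```

```text
clock: 10.6
position: [496.4, 414.1, 193.6]
eef_rot: [0.0, 0.707, 0.707, 0.0]
ft_force: [-0.4, -0.8, -0.4]
finger_gap: 85.1
gripper_force: 0.0
10.6 [496.4 414.1 193.6] tool shift [ 0.9  0.1 -0. ] rotvec left [0. 0. 0.] gap 85.1 gf 0.0 ft [-0.4 -0.8 -0.4]
blue [ 212  137   97   94 7210] [260.1 183.4] z 52 [497.4 416.9  52. ]
```

```bash
python3 -m inch '{"dr":[[0,0,0],[0,0,0],[0,0,0],[0,0,0],[0,0,0]],"dp":[[1,0,25],[2,0,55],[2,0,85],[2,0,107],[2,0,115]],"fingers":[0,0,0,0,0]}' 60
python3 -m inch '{"dr":[[0,0,0],[0,0,0],[0,0,0],[0,0,0],[0,0,0]],"dp":[[0,0,0],[0,0,0],[0,0,0],[0,0,0],[0,0,0]],"fingers":[0,0,100,130,150]}'
python3 -m inch '{"dr":[[0,0,0],[0,0,0],[0,0,0],[0,0,0],[0,0,0]],"dp":[[0,0,0],[0,0,0],[0,0,0],[0,0,0],[0,0,0]],"fingers":[170,200,255,255,255]}'
python3 s.py 479.5 11.7
```

```text
clock: 11.07
position: [495.5, 414.2, 75.7]
eef_rot: [-0.0, 0.708, 0.707, -0.002]
ft_force: [-0.0, 0.1, -0.2]
finger_gap: 85.7
gripper_force: 0.0
clock: 11.48
position: [496.9, 416.8, 79.5]
eef_rot: [0.0, 0.707, 0.707, 0.001]
ft_force: [-0.1, -0.3, -0.7]
finger_gap: 51.7
gripper_force: 0.0
clock: 11.9
position: [496.7, 416.8, 78.9]
eef_rot: [0.0, 0.707, 0.707, 0.0]
ft_force: [0.0, -0.2, 5.1]
finger_gap: 21.9
gripper_force: 58.5
11.9 [496.7 416.8  78.9] tool shift [-4.051e+02 -1.720e+01 -2.000e-01] rotvec left [ 0.001 -0.     0.   ] gap 21.9 gf 58.5 ft [ 0.  -0.2  5.1]
```

```bash
python3 -m inch '{"dr":[[0,0,0],[0,0,0],[0,0,0],[0,0,0],[0,0,0]],"dp":[[0,0,-5],[0,0,-15],[0,0,-33],[0,0,-53],[0,0,-75]],"fingers":[255,255,255,255,255]}'
python3 -m inch '{"dr":[[0,0,0],[0,0,0],[0,0,0],[0,0,0],[0,0,0]],"dp":[[-5,0,-18],[-16,0,-28],[-34,0,-35],[-56,0,-38],[-80,0,-38]],"fingers":[255,255,255,255,255]}'
python3 -m inch '{"dr":[[0,0,0],[0,0,0],[0,0,0],[0,0,0],[0,0,0]],"dp":[[-26,-1,0],[-52,-3,0],[-78,-5,0],[-104,-7,0],[-130,-8,0]],"fingers":[255,255,255,255,255]}' >/dev/null
python3 -m inch '{"dr":[[0,0,0],[0,0,0],[0,0,0],[0,0,0],[0,0,0]],"dp":[[-26,-1,0],[-52,-3,0],[-76,-5,0],[-98,-7,0],[-118,-8,0]],"fingers":[255,255,255,255,255]}' >/dev/null
python3 -m inch '{"dr":[[0,0,0],[0,0,0],[0,0,0],[0,0,0],[0,0,0]],"dp":[[-20,-1,0],[-38,-1,0],[-53,-1,0],[-65,-1,0],[-73,-1,0]],"fingers":[255,255,255,255,255]}' >/dev/null
python3 -m inch '{"dr":[[0,0,0],[0,0,0],[0,0,0]],"dp":[[-3,0,0],[-4,0,0],[-4,0,0]],"fingers":[255,255,255]}'
python3 s.py 479.5 12.2
```

```text
clock: 12.32
position: [496.0, 416.4, 154.4]
eef_rot: [-0.0, 0.707, 0.707, -0.0]
ft_force: [-0.5, 0.6, -2.5]
finger_gap: 21.6
gripper_force: 59.0
clock: 12.73
position: [496.1, 334.9, 191.5]
eef_rot: [0.0, 0.707, 0.707, -0.0]
ft_force: [0.1, 0.0, -2.3]
finger_gap: 21.7
gripper_force: 59.1
clock: 14.23
position: [479.1, 11.6, 191.2]
eef_rot: [-0.0, 0.707, 0.707, -0.0]
ft_force: [0.6, 0.5, -2.8]
finger_gap: 21.8
gripper_force: 59.1
14.23 [479.1  11.6 191.2] tool shift [ 0.6  0.4 -0. ] rotvec left [-0. -0. -0.] gap 21.8 gf 59.1 ft [ 0.6  0.5 -2.8]
```

```bash
python3 -m inch '{"dr":[[0,0,0],[0,0,0],[0,0,0],[0,0,0],[0,0,0]],"dp":[[0,0,20],[0,0,45],[0,0,68],[0,0,86],[0,0,95]],"fingers":[255,255,255,255,255]}' >/dev/null
python3 -m inch '{"dr":[[0,0,0],[0,0,0],[0,0,0],[0,0,0],[0,0,0]],"dp":[[0,0,3],[0,0,6],[0,0,8],[0,0,9],[0,0,9.5]],"fingers":[255,255,255,255,255]}'
python3 -m inch '{"dr":[[0,0,0],[0,0,0],[0,0,0]],"dp":[[0,0,1],[0,0,1],[0,0,1]],"fingers":[255,255,255]}'
python3 -m inch '{"dr":[[0,0,0],[0,0,0],[0,0,0]],"dp":[[0,0,1],[0,0,1],[0,0,1]],"fingers":[255,255,255]}'
python3 s.py 479.5 12.2
```

```text
clock: 15.07
position: [479.8, 11.6, 87.3]
eef_rot: [0.0, 0.707, 0.707, 0.0]
ft_force: [0.5, -0.1, -2.7]
finger_gap: 21.9
gripper_force: 59.1
clock: 15.32
position: [479.5, 11.6, 86.0]
eef_rot: [0.0, 0.707, 0.707, 0.0]
ft_force: [0.6, 0.2, -2.7]
finger_gap: 21.3
gripper_force: 59.1
clock: 15.57
position: [479.4, 11.6, 84.7]
eef_rot: [-0.0, 0.707, 0.707, -0.0]
ft_force: [-0.1, 0.5, -1.8]
finger_gap: 21.6
gripper_force: 59.1
15.57 [479.4  11.6  84.7] tool shift [0.6 0.1 0. ] rotvec left [-0. -0. -0.] gap 21.6 gf 59.1 ft [-0.1  0.5 -1.8]
```

```bash
python3 -m inch '{"dr":[[0,0,0],[0,0,0],[0,0,0]],"dp":[[0,0,1],[0,0,1],[0,0,1]],"fingers":[255,255,255]}'
```

```text
clock: 15.82
position: [479.6, 11.6, 83.9]
eef_rot: [0.0, 0.707, 0.707, 0.0]
ft_force: [0.9, -0.0, 0.7]
finger_gap: 21.5
gripper_force: 59.5
```

```bash
python3 -m inch '{"dr":[[0,0,0],[0,0,0],[0,0,0],[0,0,0],[0,0,0]],"dp":[[0,0,0],[0,0,0],[0,0,0],[0,0,0],[0,0,0]],"fingers":[170,130,80,40,0]}'
python3 -m inch '{"dr":[[0,0,0],[0,0,0],[0,0,0],[0,0,0],[0,0,0]],"dp":[[0,0,-5],[0,0,-15],[0,0,-40],[0,0,-75],[0,0,-110]],"fingers":[0,0,0,0,0]}' >/dev/null
python3 - <<'E'
from w import *
p=wrist();find(p,"blue",52)
E
python3 -m inch '{"dr":[[0,0,0],[0,0,0],[0,0,0],[0,0,0],[0,0,0]],"dp":[[18,6,0],[48,16,0],[84,27,0],[120,38,0],[156,50,0]],"fingers":[0,0,0,0,0]}' >/dev/null
python3 -m inch '{"dr":[[0,0,0],[0,0,0],[0,0,0],[0,0,0],[0,0,0]],"dp":[[36,12,0],[70,23,0],[96,32,0],[108,36,0],[111,36,0]],"fingers":[0,0,0,0,0]}' >/dev/null
python3 -m inch '{"dr":[[0,0,0],[0,0,0]],"dp":[[0,0,0],[0,0,0]],"fingers":[0,0]}'
python3 s.py 565.5 278.5
python3 - <<'E'
from w import *
p=wrist();find(p,"yellow",52)
E
```

```text
clock: 16.23
position: [479.4, 11.6, 83.8]
eef_rot: [0.0, 0.707, 0.707, 0.0]
ft_force: [0.1, 0.5, 0.5]
finger_gap: 75.3
gripper_force: 0.0
blue [ 212  142  100   95 7355] [261.6 188.5] z 52 [480.6   9.8  52. ]
blue [ 206  118  112   62 1959] [260.9 138.1] z 52 [479.9  51.   52. ]
blue [208 312  45  33 646] [229.8 327.9] z 52 [ 450.9 -127.5   52. ]
clock: 17.7
position: [565.1, 278.0, 193.9]
eef_rot: [0.0, 0.707, 0.707, -0.0]
ft_force: [0.4, -0.6, 0.6]
finger_gap: 85.2
gripper_force: 0.0
17.7 [565.1 278.  193.9] tool shift [ 0.5  0.4 -0. ] rotvec left [-0.  0. -0.] gap 85.2 gf 0.0 ft [ 0.4 -0.6  0.6]
yellow [ 213  137   98   95 7282] [261.4 183.8] z 52 [567.  280.3  52. ]
yellow [ 262  246   99   88 6935] [311.7 289. ] z 52 [612.6 181.7  52. ]
```

```bash
python3 -m inch '{"dr":[[0,0,0],[0,0,0],[0,0,0],[0,0,0],[0,0,0]],"dp":[[1,1,25],[1,1,55],[1,1,85],[1,1,107],[1,1,115]],"fingers":[0,0,0,0,0]}' 60
python3 -m inch '{"dr":[[0,0,0],[0,0,0],[0,0,0],[0,0,0],[0,0,0]],"dp":[[0,0,0],[0,0,0],[0,0,0],[0,0,0],[0,0,0]],"fingers":[0,0,100,130,150]}'
python3 -m inch '{"dr":[[0,0,0],[0,0,0],[0,0,0],[0,0,0],[0,0,0]],"dp":[[0,0,0],[0,0,0],[0,0,0],[0,0,0],[0,0,0]],"fingers":[170,200,255,255,255]}'
python3 s.py 620 149.7
```

```text
clock: 18.17
position: [564.9, 277.9, 76.1]
eef_rot: [-0.001, 0.708, 0.707, -0.002]
ft_force: [-0.5, 0.3, -0.0]
finger_gap: 85.4
gripper_force: 0.0
clock: 18.58
position: [567.0, 279.7, 80.0]
eef_rot: [0.0, 0.707, 0.707, 0.001]
ft_force: [-0.5, 0.2, -0.6]
finger_gap: 51.7
gripper_force: 0.0
clock: 19.0
position: [566.6, 279.7, 79.4]
eef_rot: [0.0, 0.707, 0.707, 0.0]
ft_force: [-1.5, -0.5, 6.4]
finger_gap: 21.8
gripper_force: 58.6
19.0 [566.6 279.7  79.4] tool shift [-130.    53.4    0. ] rotvec left [ 0.001 -0.     0.   ] gap 21.8 gf 58.6 ft [-1.5 -0.5  6.4]
```

Lift 111, then shift (-130, 53.4), then lower.

```bash
python3 -m inch '{"dr":[[0,0,0],[0,0,0],[0,0,0],[0,0,0],[0,0,0]],"dp":[[0,0,-5],[0,0,-15],[0,0,-33],[0,0,-53],[0,0,-75]],"fingers":[255,255,255,255,255]}'
python3 -m inch '{"dr":[[0,0,0],[0,0,0],[0,0,0],[0,0,0],[0,0,0]],"dp":[[-4,2,-18],[-12,5,-28],[-26,11,-35],[-42,17,-38],[-60,25,-38]],"fingers":[255,255,255,255,255]}' >/dev/null
python3 -m inch '{"dr":[[0,0,0],[0,0,0],[0,0,0],[0,0,0],[0,0,0]],"dp":[[-20,8,0],[-40,16,0],[-56,23,0],[-66,27,0],[-70,28.5,0]],"fingers":[255,255,255,255,255]}' >/dev/null
python3 -m inch '{"dr":[[0,0,0],[0,0,0],[0,0,0]],"dp":[[0,0,0],[0,0,0],[0,0,0]],"fingers":[255,255,255]}'
python3 s.py 620 149.7
```

```text
clock: 19.42
position: [566.0, 279.5, 154.9]
eef_rot: [-0.0, 0.707, 0.707, -0.0]
ft_force: [0.6, 0.7, -1.6]
finger_gap: 21.5
gripper_force: 59.0
clock: 20.5
position: [619.5, 150.3, 191.7]
eef_rot: [-0.0, 0.707, 0.707, -0.0]
ft_force: [-0.4, -0.5, -1.4]
finger_gap: 21.8
gripper_force: 59.0
20.5 [619.5 150.3 191.7] tool shift [-0.6  0.5 -0. ] rotvec left [-0.    -0.     0.001] gap 21.8 gf 59.0 ft [-0.4 -0.5 -1.4]
```

```bash
python3 -m inch '{"dr":[[0,0,0],[0,0,0],[0,0,0],[0,0,0],[0,0,0]],"dp":[[0,0,20],[-0.5,0.5,45],[-0.5,0.5,68],[-0.5,0.5,86],[-0.5,0.5,95]],"fingers":[255,255,255,255,255]}' >/dev/null
python3 -m inch '{"dr":[[0,0,0],[0,0,0],[0,0,0],[0,0,0],[0,0,0]],"dp":[[0,0,3],[0,0,6],[0,0,8],[0,0,9],[0,0,9.5]],"fingers":[255,255,255,255,255]}'
python3 -m inch '{"dr":[[0,0,0],[0,0,0],[0,0,0]],"dp":[[0,0,1],[0,0,1],[0,0,1]],"fingers":[255,255,255]}'
python3 -m inch '{"dr":[[0,0,0],[0,0,0],[0,0,0]],"dp":[[0,0,1],[0,0,1],[0,0,1]],"fingers":[255,255,255]}'
python3 s.py 620 149.7
```

```text
clock: 21.33
position: [620.8, 149.2, 87.9]
eef_rot: [0.0, 0.707, 0.707, 0.0]
ft_force: [-0.2, -0.1, -2.0]
finger_gap: 21.4
gripper_force: 59.1
clock: 21.58
position: [620.5, 149.1, 86.5]
eef_rot: [0.0, 0.707, 0.707, 0.0]
ft_force: [-0.4, -0.4, -2.5]
finger_gap: 21.4
gripper_force: 59.1
clock: 21.83
position: [620.4, 149.1, 85.2]
eef_rot: [-0.0, 0.707, 0.707, -0.0]
ft_force: [-0.9, -0.0, -1.8]
finger_gap: 21.4
gripper_force: 59.1
21.83 [620.4 149.1  85.2] tool shift [ 0.6 -0.4  0. ] rotvec left [-0.  0. -0.] gap 21.4 gf 59.1 ft [-0.9 -0.  -1.8]
```

```bash
python3 -m inch '{"dr":[[0,0,0],[0,0,0],[0,0,0]],"dp":[[0.5,0,1],[0.5,0,1],[0.5,0,1]],"fingers":[255,255,255]}'
```

```text
clock: 22.08
position: [620.5, 149.6, 84.5]
eef_rot: [0.0, 0.707, 0.707, 0.0]
ft_force: [-1.5, -0.2, 1.7]
finger_gap: 21.2
gripper_force: 59.5
```

```bash
python3 -m inch '{"dr":[[0,0,0],[0,0,0],[0,0,0],[0,0,0],[0,0,0]],"dp":[[0,0,0],[0,0,0],[0,0,0],[0,0,0],[0,0,0]],"fingers":[170,130,80,40,0]}' >/dev/null
python3 -m inch '{"dr":[[0,0,0],[0,0,0],[0,0,0],[0,0,0],[0,0,0]],"dp":[[0,0,-5],[0,0,-15],[0,0,-40],[0,0,-75],[0,0,-110]],"fingers":[0,0,0,0,0]}'
python3 - <<'E'
from w import *
p=wrist();find(p,"yellow",52)
E
python3 -m inch '{"dr":[[0,0,0],[0,0,0],[0,0,0],[0,0,0],[0,0,0]],"dp":[[-20,-2,0],[-50,-4,0],[-90,-7,0],[-130,-10,0],[-170,-14,0]],"fingers":[0,0,0,0,0]}' >/dev/null
python3 -m inch '{"dr":[[0,0,0],[0,0,0],[0,0,0],[0,0,0],[0,0,0]],"dp":[[-40,-3,0],[-80,-6,0],[-120,-9,0],[-160,-12,0],[-195,-15,0]],"fingers":[0,0,0,0,0]}' >/dev/null
python3 -m inch '{"dr":[[0,0,0],[0,0,0],[0,0,0],[0,0,0],[0,0,0]],"dp":[[-30,-3,0],[-50,-5,0],[-58,-5,0],[-58,-5,0],[-58,-5,0]],"fingers":[0,0,0,0,0]}'
python3 s.py 586 -273.5
python3 - <<'E'
from w import *
p=wrist();find(p,"green",52)
E
```

```text
clock: 22.92
position: [619.9, 149.5, 196.2]
eef_rot: [-0.0, 0.707, 0.707, -0.0]
ft_force: [1.0, -0.4, -0.1]
finger_gap: 85.2
gripper_force: 0.0
yellow [ 211  140  100   96 7445] [260.5 187.6] z 52 [621.  148.1  52. ]
yellow [ 204  116  114   68 2246] [260.9 137.9] z 52 [621.3 188.8  52. ]
clock: 24.22
position: [586.5, -272.9, 194.7]
eef_rot: [0.0, 0.707, 0.707, 0.0]
ft_force: [-0.5, 0.7, -0.4]
finger_gap: 85.3
gripper_force: 0.0
24.22 [ 586.5 -272.9  194.7] tool shift [-0.6 -0.5 -0. ] rotvec left [ 0. -0. -0.] gap 85.3 gf 0.0 ft [-0.5  0.7 -0.4]
green [ 212  140   96   93 7016] [259.6 185.6] z 52 [ 587.  -272.2   52. ]
```

```bash
python3 -m inch '{"dr":[[0,0,0],[0,0,0],[0,0,0],[0,0,0],[0,0,0]],"dp":[[0,0,25],[0,-0.5,55],[0,-0.5,85],[0,-0.5,107],[0,-0.5,116]],"fingers":[0,0,0,0,0]}' 60
python3 -m inch '{"dr":[[0,0,0],[0,0,0],[0,0,0],[0,0,0],[0,0,0]],"dp":[[0,0,0],[0,0,0],[0,0,0],[0,0,0],[0,0,0]],"fingers":[0,0,100,130,150]}'
python3 -m inch '{"dr":[[0,0,0],[0,0,0],[0,0,0],[0,0,0],[0,0,0]],"dp":[[0,0,0],[0,0,0],[0,0,0],[0,0,0],[0,0,0]],"fingers":[170,200,255,255,255]}'
python3 s.py 382 302.5
```

```text
clock: 24.68
position: [585.0, -271.0, 75.6]
eef_rot: [-0.002, 0.707, 0.708, -0.0]
ft_force: [-0.4, 0.9, -1.0]
finger_gap: 85.5
gripper_force: 0.0
clock: 25.1
position: [586.5, -273.6, 79.5]
eef_rot: [0.001, 0.707, 0.707, 0.0]
ft_force: [0.6, 0.4, -0.1]
finger_gap: 51.5
gripper_force: 0.0
clock: 25.52
position: [586.2, -273.6, 78.9]
eef_rot: [0.001, 0.707, 0.707, 0.0]
ft_force: [0.7, 0.8, 4.9]
finger_gap: 21.8
gripper_force: 58.5
25.52 [ 586.2 -273.6   78.9] tool shift [ 5.761e+02 -2.043e+02 -5.000e-01] rotvec left [ 0.001  0.    -0.   ] gap 21.8 gf 58.5 ft [0.7 0.8 4.9]
```

```bash
python3 -m inch '{"dr":[[0,0,0],[0,0,0],[0,0,0],[0,0,0],[0,0,0]],"dp":[[0,0,-5],[0,0,-15],[0,0,-35],[0,0,-57],[0,0,-80]],"fingers":[255,255,255,255,255]}'
python3 -m inch '{"dr":[[0,0,0],[0,0,0],[0,0,0],[0,0,0],[0,0,0]],"dp":[[5,-2,-20],[16,-6,-34],[34,-12,-43],[56,-20,-46],[80,-28,-46]],"fingers":[255,255,255,255,255]}' >/dev/null
python3 -m inch '{"dr":[[0,0,0],[0,0,0],[0,0,0],[0,0,0],[0,0,0]],"dp":[[26,-9,0],[52,-18,0],[78,-27,0],[104,-37,0],[130,-46,0]],"fingers":[255,255,255,255,255]}' >/dev/null
python3 -m inch '{"dr":[[0,0,0],[0,0,0],[0,0,0],[0,0,0],[0,0,0]],"dp":[[26,-9,0],[52,-18,0],[78,-27,0],[104,-37,0],[130,-46,0]],"fingers":[255,255,255,255,255]}'
python3 -m inch '{"dr":[[0,0,0],[0,0,0],[0,0,0],[0,0,0],[0,0,0]],"dp":[[26,-9,0],[52,-18,0],[76,-27,0],[98,-35,0],[118,-42,0]],"fingers":[255,255,255,255,255]}' >/dev/null
python3 -m inch '{"dr":[[0,0,0],[0,0,0],[0,0,0],[0,0,0],[0,0,0]],"dp":[[20,-7,0],[40,-14,0],[60,-21,0],[80,-28,0],[98,-35,0]],"fingers":[255,255,255,255,255]}' >/dev/null
python3 -m inch '{"dr":[[0,0,0],[0,0,0],[0,0,0],[0,0,0],[0,0,0]],"dp":[[12,-4,0],[18,-6,0],[20,-7,0],[20,-7,0],[20,-7,0]],"fingers":[255,255,255,255,255]}'
python3 s.py 382 302.5
```

```text
clock: 25.93
position: [585.5, -273.2, 159.6]
eef_rot: [-0.0, 0.707, 0.707, -0.0]
ft_force: [0.3, -1.0, -2.7]
finger_gap: 21.6
gripper_force: 59.0
clock: 27.18
position: [464.4, 68.1, 204.6]
eef_rot: [-0.0, 0.707, 0.707, -0.0]
ft_force: [0.6, 0.6, -3.1]
finger_gap: 21.6
gripper_force: 59.2
clock: 28.43
position: [381.9, 302.1, 204.3]
eef_rot: [0.0, 0.707, 0.707, -0.0]
ft_force: [-0.3, 0.2, -3.0]
finger_gap: 21.8
gripper_force: 59.2
28.43 [381.9 302.1 204.3] tool shift [ 0.4  0.1 -0. ] rotvec left [-0.  0. -0.] gap 21.8 gf 59.2 ft [-0.3  0.2 -3. ]
```

```bash
python3 - <<'E'
from w import *
from scipy.optimize import least_squares
p=wrist("w4.png");im=p["image"]
hsv=cv2.cvtColor(im,cv2.COLOR_BGR2HSV).astype(int)
m=(np.abs(hsv[...,0]-65)<14)&(hsv[...,1]>110)&(hsv[...,2]>40)
P=[]
for c in range(150,380):
    r_=np.where(m[:,c])[0]
    r_=r_[r_>60]
    if len(r_): P.append(onplane(p,(c,r_[0]-.5),5)[:2])
P=np.array(P)
f=least_squares(lambda v:np.hypot(P[:,0]-v[0],P[:,1]-v[1])-51,[382,302],loss="soft_l1")
print(f.x,np.median(np.abs(f.fun)),len(P))
E
```

```text
[384.15460591 301.43192041] 0.7257551376023983 159
```

View pics/w4.png

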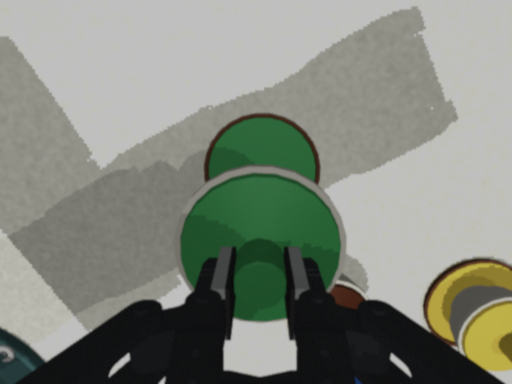

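The bowl hangs at (260,243) over the green tray, whose rim arc tops out at (262,115). The fit puts the tray centre at about (383,302). I'll lower it.

```bash
python3 -m inch '{"dr":[[0,0,0],[0,0,0],[0,0,0],[0,0,0],[0,0,0]],"dp":[[0,1,20],[0,1,48],[0,1,76],[0,1,97],[0,1,107]],"fingers":[255,255,255,255,255]}' >/dev/null
python3 -m inch '{"dr":[[0,0,0],[0,0,0],[0,0,0],[0,0,0],[0,0,0]],"dp":[[0,0,4],[0,0,7],[0,0,9],[0,0,10],[0,0,10]],"fingers":[255,255,255,255,255]}'
python3 -m inch '{"dr":[[0,0,0],[0,0,0],[0,0,0]],"dp":[[0,0,1],[0,0,1],[0,0,1]],"fingers":[255,255,255]}'
python3 -m inch '{"dr":[[0,0,0],[0,0,0],[0,0,0]],"dp":[[0,0,1],[0,0,1],[0,0,1]],"fingers":[255,255,255]}'
python3 s.py 383 302
```

```text
clock: 29.32
position: [383.2, 302.7, 87.8]
eef_rot: [0.0, 0.707, 0.707, 0.0]
ft_force: [-0.4, -0.8, -3.5]
finger_gap: 21.6
gripper_force: 59.2
clock: 29.57
position: [383.0, 302.7, 86.5]
eef_rot: [0.0, 0.707, 0.707, 0.0]
ft_force: [0.9, -0.5, -2.7]
finger_gap: 21.8
gripper_force: 59.2
clock: 29.82
position: [382.9, 302.6, 85.3]
eef_rot: [-0.0, 0.707, 0.707, -0.0]
ft_force: [0.4, 0.4, -2.6]
finger_gap: 21.7
gripper_force: 59.2
29.82 [382.9 302.6  85.3] tool shift [-0.6  0.1 -0. ] rotvec left [-0. -0.  0.] gap 21.7 gf 59.2 ft [ 0.4  0.4 -2.6]
```

```bash
python3 -m inch '{"dr":[[0,0,0],[0,0,0],[0,0,0]],"dp":[[-0.5,0,1],[-0.5,0,1],[-0.5,0,1]],"fingers":[255,255,255]}'
python3 -m inch '{"dr":[[0,0,0],[0,0,0],[0,0,0]],"dp":[[0,0,0.5],[0,0,0.5],[0,0,0.5]],"fingers":[255,255,255]}'
```

```text
clock: 30.07
position: [382.9, 302.0, 84.2]
eef_rot: [-0.0, 0.707, 0.707, -0.0]
ft_force: [0.3, 0.2, -2.5]
finger_gap: 21.5
gripper_force: 59.2
clock: 30.32
position: [383.1, 302.2, 83.9]
eef_rot: [0.0, 0.707, 0.707, 0.0]
ft_force: [0.4, -1.4, 0.9]
finger_gap: 21.4
gripper_force: 59.6
```

Contact. I'll release, back off and check.

```bash
python3 -m inch '{"dr":[[0,0,0],[0,0,0],[0,0,0],[0,0,0],[0,0,0]],"dp":[[0,0,0],[0,0,0],[0,0,0],[0,0,0],[0,0,0]],"fingers":[170,130,80,40,0]}' >/dev/null
python3 -m inch '{"dr":[[0,0,0],[0,0,0],[0,0,0],[0,0,0],[0,0,0]],"dp":[[0,0,-5],[0,0,-15],[0,0,-40],[0,0,-75],[0,0,-110]],"fingers":[0,0,0,0,0]}' >/dev/null
python3 -m inch '{"dr":[[0,0,0],[0,0,0],[0,0,0],[0,0,0],[0,0,0]],"dp":[[-25,0,-10],[-60,0,-25],[-95,0,-35],[-115,0,-40],[-120,0,-40]],"fingers":[0,0,0,0,0]}'
python3 - <<'E'
from h import *
a=cams.get_image("top")["image"];b=cams.get_image("side")["image"]
cv2.imwrite("pics/fin.png",np.vstack([cv2.resize(a[110:260,100:440],None,fx=2,fy=2),cv2.resize(b[110:340,150:490],(680,300))]))
E
```

```text
clock: 31.57
position: [383.1, 179.9, 235.4]
eef_rot: [0.001, 0.708, 0.706, 0.001]
ft_force: [-0.3, 1.0, -0.4]
finger_gap: 85.4
gripper_force: 0.0
```

View pics/fin.png

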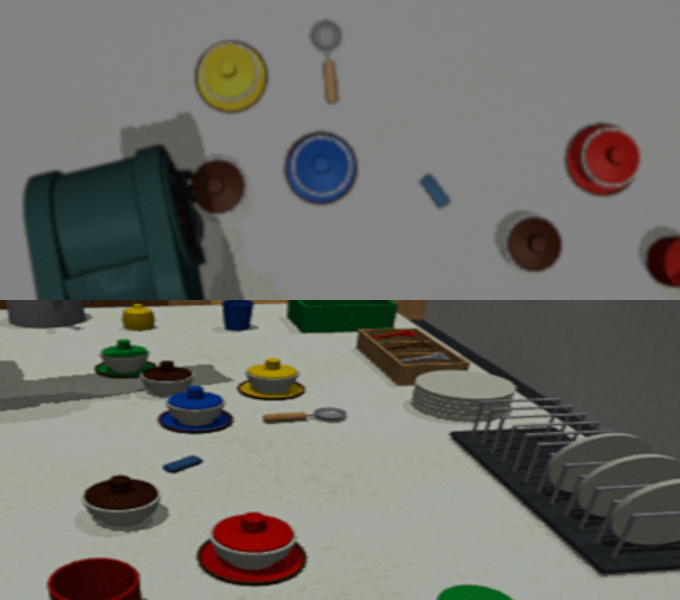

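All four bowls stand upright on their own trays: blue at (321,167), yellow at (231,75) and red at (603,159) in the upper half, green at (124,358) in the lower. The brown bowls haven't moved. I'll hand in.

```bash
python3 -m inch '{"dr":[[0,0,0],[0,0,0]],"dp":[[0,0,0],[0,0,0]],"fingers":[0,0]}'; python3 -c "
from workcell import r
print(r.sign_off())"
```

```text
clock: 31.83
position: [382.8, 182.9, 233.5]
eef_rot: [-0.0, 0.707, 0.707, -0.0]
ft_force: [0.1, 0.8, 0.6]
finger_gap: 85.2
gripper_force: 0.0
the job is handed in; nothing more can be done
None
```

The red, blue, yellow and green bowls were set down upright near the middle of their own trays, in that order, the brown bowls were left where they stood, and the job was handed in at about 32 s; no verdict came back.

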